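# Lean a carrier frame in the inspection rest and set its lock nut

## Task

Take the empty carrier frame (the plate with two windows) out of the slotted rack, stand it in the inspection rest with its lower edge behind the lip so that it leans back on the panel, and let go of it. Then screw the rest's knurled lock nut clockwise (seen from above) all the way down until it stops, back it off by a quarter turn so the swivel is just free, and finish while still holding the nut between the fingers, with the frame still leaning there. Leave the populated board in the rack and everything else where it is.

Things in the scene. Friction and masses are not known exactly. Their poses are not given: they have to be found in the camera images.
- frame_center (a point): Centre of the empty beige carrier frame, a flat plate 48 x 72 x 8 mm with two windows, at the start upright in one of the rack's two equal slots (either one), its top about 80 mm above the bench. x runs along its width, y along its length (up at the start), z through its thickness.
- board_center (a point): Populated board, 42 x 68 x 10 mm with a round lens and a connector on one face, upright in the other slot, 68 mm beside the frame; loose, to be left alone. The point is the centre of its plate; same axes as the frame.
- board: The same populated board; its origin lies at the centre of its back face.
- frame: The same frame; origin at the centre of its back face, 4 mm from frame_center. It has up to 2.5 mm play in the slot, so it may stand tilted up to 0.15 rad. The bar at its +y end is 15 mm deep and can be pinched across the 8 mm thickness from above.
- rack: Fixed black slotted rack, 48 x 140 x 28 mm, origin at the centre of its underside, z up. Two slots 10.5 x 52 mm, 20 mm deep (floor 8 mm above the bench), their centres at y = +34 and -34 mm, long side along y.
- rest_seat (a point): Middle of the seat of the fixed inspection rest, on its base 12 mm above the bench. x points level to the rest's back (the way a plate leans), y along lip and panel, z up. Lip in front: 7 mm high, 60 mm wide, inner face at x = -10.5 mm. Panel behind: see stand. A frame leaning in the 18 mm gap is tilted about 20 to 36 degrees from vertical.
- stand: The inspection rest: fixed base 104 x 230 mm with its top 12 mm above the bench, origin under its middle. Its black panel, 60 mm wide, is reclined 20 degrees (top to +x): from the seat point, its face starts at x = +7.5 mm at the base and its top edge is 43 mm above the base. The nut's post stands at x = +3.5, y = +136 mm from the seat point.
- nut_grip (a point): Centre of the knurled lock nut, dark steel, 34 mm in diameter, 28 mm high, a small raised radial bar on its top, on a vertical post thinner than the nut. Fully down, this point is 59 mm above the bench; it rises 8 mm per turn unscrewed. The stud stands at most 12 mm above the nut. z is up; x turns with the nut, towards the bar.
- nut_turn (a joint): Turn of the lock nut in rad: 0 = fully down on its stop, growing as it is unscrewed (anticlockwise from above). Starts 2.1 to 3.0. Light friction (about 0.08 N m) holds it where it is left; the stop is solid.
- nut: The same nut; origin at the centre of its underside, 33 mm above the rest's base when fully down. Free space of 50 mm or more all round it.
- timer: Bystander: bench timer 32 x 58 x 45 mm, origin at its underside.
- solvent: Bystander: clear bottle 63 mm in diameter, 122 mm high, origin at its underside.
- stick_unit: Bystander: small stick unit 33 x 37 x 16 mm, origin at its underside.
- box_c: Bystander: small black hinged parts box 58 x 66 x 23 mm, origin at its underside.

How it is judged:
On the way, in this order (a step that is already met when the one before it is completed fails the run):
1. the frame leans in the rest, let go (y of frame_center in the frame of rest_seat between -0.02 and 0.02 m and x of frame_center in the frame of rest_seat between -0.005 and 0.04 m and z of frame_center in the frame of rest_seat between 0.022 and 0.042 m and angle between frame_center's own y axis and vertical between 0.2 and 0.75 rad and contact force between frame and the fingers below 0.05 N and linear speed of frame below 0.03 m/s), for 0.3 s.
2. the nut is screwed down onto its stop, with the frame still leaning (all of step 1 and value of joint nut_turn below 0.08 rad), for 0.1 s.
At the end, for the whole second after the job is handed in: Nut, once down on its stop, now 1.22 to 1.92 rad up (quarter turn +-20 deg), still, pinched (over 3 N, grasp point within 28 mm of its centre, 12 mm of its axis). Frame leans in the rest untouched, tilted 0.2 to 0.75 rad, within 20 mm of mid-seat sideways. Bystanders moved under 30 mm (all of step 1 and value of joint nut_turn between 1.22 and 1.92 rad and velocity of joint nut_turn between -0.1 and 0.1 rad/s and contact force between the fingers and nut above 3 N and distance between the grasp point and nut_grip below 0.028 m and horizontal distance between the grasp point and nut_grip below 0.012 m and distance of each of board, timer, solvent, stick_unit, box_c from where it was at the start of the episode below 0.03 m); the arm keeps its last pose, push and grip.
It fails at once if the board is disturbed (distance of board from where it was at the start of the episode above 0.03 m).
It fails at once if the timer is disturbed (distance of timer from where it was at the start of the episode above 0.03 m).
It fails at once if the bottle is disturbed (distance of solvent from where it was at the start of the episode above 0.03 m).
It fails at once if the stick unit is disturbed (distance of stick_unit from where it was at the start of the episode above 0.03 m).
It fails at once if the parts box is disturbed (distance of box_c from where it was at the start of the episode above 0.03 m).
It also fails if it takes over 72 s, if anything falls off the work surface, if the arm or the gripper's body presses on something with over 40 N, if the wrist force passes 120 N, or if a joint passes its speed limit or range.

## Robot

A 6-joint arm with a two-finger parallel gripper is mounted at the origin on a cart in front of the work surface, level with it; the furniture and walls round the work are solid. World frame = base frame: x ahead of the robot, y to its left, z up, the work surface at z = 0. Lengths are in m, angles in rad, forces in N, time in s.
With the tool pointing down it reaches from about 0.3 to 1 m from the base axis. Payload 5.1 kg.
Tool frame: the origin (TCP) lies at the very end of the fingers, on their centre line; the grasp point (between the pads) lies 19 mm behind it; x points along the fingers, y is the direction in which the jaws open and shut, and the axes are right-handed (so a half turn about x gives the same grasp; the last joint's range is limited). The gripper opens to 95 mm and grips with 3 to 60 N. Pads are 20 mm wide; open, the fingers measure 119 mm over their backs; the gripper's body (75 mm by 180 mm) begins 59 mm behind the grasp point.
Start: joints at [-1.399, 0.124, 1.65, -0, 1.367, -0.083], TCP at [0.164, -0.629, 0.215] pointing down, gripper open.
Joint ranges: [-2.61, 2.61], [-1.02, 2.33], [0.03, 2.71], [-1.35, 4.49], [0.32, 2.68], [-2.91, 2.91]. Speed limits (rad/s): [2.57, 2.57, 3.14, 3.14, 3.14, 3.14].

## Interface

Orientations are given as a 3x3 rotation matrix whose columns are the frame's x, y, z axes.
In Python, from plant import observe, camera, r gives the robot as it stands.
- The arm moves only by the tool carry_out, never from a script. Its argument "moves" is a list that holds one entry, the list of rows, each a list of 7 numbers: the opening, from 0 (shut) to 1 (fully open), then the shift along the tool's x, y, z in m, then the turn, a rotation vector about the tool's x, y, z in degrees. A call has 1 to 20 rows; each row is the pose to reach, as a shift and turn from the pose commanded when the call began, along the tool's axes at that moment; what a row does not reach only later rows make up. A row lasts 1/10 s, in which the tool goes at most 50 mm and 8.59 degrees, less where a joint would pass 70% of its speed; a pose out of reach is approached as far as the arm can. A call with a gripper value outside its range is refused whole. The fingers move at their own pace and stop on an object; the grip force is fixed at half the most. Time passes only in rows, so rows that repeat a pose let the fingers close. It gives the time, the measured TCP pose, the force and the opening at its end, in the units of the state.
- observe(): the state, without advancing time (a new reading comes with each control period).
- camera(name): name is "scene" or "top" or "wrist"; returns a dict with "frame" (480x640x3 uint8, blue, green, red), "intrinsics" (3x3 intrinsics, pixels), "k1" (the pictures are not rectified: a ray, as slopes to the right and down, at radius r is drawn at 1 + k1 r^2 times it, then the intrinsics apply), "position" and "rotation" of the camera in the world; the wrist camera has in their place "T_tool_cam" (4x4, takes a point from camera to tool coordinates, whose origin is the TCP and whose axes are the tool frame's). Camera axes: x right, y down, z forward; pixel columns grow to the right and rows downward; lengths in m; the calibration is good to about 2 mm. A picture is of the moment at which its call begins: read the wrist's pose just before it. There is no depth.
- r.close_job(): hands the job in, once; it reports no verdict.
The state is a dict: "time_s": time; "joints": joint angles; "joint_vel": joint speeds; "tau": joint torques, N m; "tcp_pos": TCP position; "orientation": TCP orientation; "wrist_force": force on the tool from outside, world axes, zero at the start; "torque": the same for the moment, N m; "opening": opening from 0.0 (shut) to 1.0 (fully open).
Only numpy, scipy, OpenCV 4.12 (cv2) and the standard library are available. Lean on these libraries where they do the work, as an engineer would, in place of code of your own. Each camera call takes 0.05 s, during which the arm holds its last target. There are 200 camera calls.

## Working session

There is one attempt and no reset: what is moved stays moved. The work goes in short steps, Python scripts to look and compute and a tool call to move; the robot and the scene stay as the last step left them, time stands still between calls to the robot, and variables do not carry over. Pictures are saved under pics/ and viewed, about 8 in all and at most 12, crops included, and the job is handed in when it is done.

Besides the shell and the picture viewer there is one more tool, called as name(argument=value, ...), one argument or row to a line, values as JSON. carry_out: Moves the arm, as the interface text tells. Its arguments: {"type":"object","properties":{"moves":{"type":"array","items":{"type":"array","items":{"type":"array","items":{"type":"number"}}}}},"required":["moves"]}

```bash
mkdir -p pics; ls
cat > h.py <<'E'
import numpy as np, cv2
from plant import observe, camera, r
def cam(name,fn=None):
    s=observe(); c=camera(name)
    if 'T_tool_cam' in c:
        T=np.eye(4);T[:3,:3]=np.array(s['orientation']);T[:3,3]=s['tcp_pos']
        T=T@np.array(c['T_tool_cam']); c['position']=T[:3,3]; c['rotation']=T[:3,:3]
    if fn: cv2.imwrite('pics/'+fn,c['frame'])
    np.savez('pics/'+(fn or name)+'.npz',K=c['intrinsics'],k1=c['k1'],p=c['position'],R=c['rotation'],f=c['frame'])
    return c
def ld(fn):
    d=np.load('pics/'+fn+'.npz'); return dict(intrinsics=d['K'],k1=float(d['k1']),position=d['p'],rotation=d['R'],frame=d['f'])
def ray(c,uv):
    K=np.array(c['intrinsics']); d=np.array([(uv[0]-K[0,2])/K[0,0],(uv[1]-K[1,2])/K[1,1]])
    x=d.copy()
    for _ in range(20): x=d/(1+c['k1']*(x@x))
    v=np.array(c['rotation'])@np.array([x[0],x[1],1.]); return np.array(c['position']),v/np.linalg.norm(v)
def onz(c,uv,z):
    p,v=ray(c,uv); return p+v*(z-p[2])/v[2]
def tri(c1,a,c2,b):
    p,v=ray(c1,a);q,w=ray(c2,b)
    t=np.linalg.lstsq(np.c_[v,-w],q-p,rcond=None)[0]
    A=p+v*t[0];B=q+w*t[1]; return (A+B)/2,np.linalg.norm(A-B)
def proj(c,P):
    x=np.array(c['rotation']).T@(np.array(P)-np.array(c['position'])); s=x[:2]/x[2]
    s=s*(1+c['k1']*(s@s)); K=np.array(c['intrinsics']); return np.array([K[0,0]*s[0]+K[0,2],K[1,1]*s[1]+K[1,2]])
E
python3 - <<'E'
from h import *
s=observe()
for k in s: print(k,np.round(s[k],3).tolist())
a=cam('scene','s1.png');b=cam('top','t1.png')
for c in(a,b):print(np.round(c['position'],3),np.round(c['rotation'],3).tolist(),c['intrinsics'],c['k1'])
E
```

```text
pics
time_s 0.0
joints [-1.399, 0.125, 1.652, -0.0, 1.367, -0.083]
joint_vel [-0.001, -0.001, 0.002, 0.0, 0.0, -0.0]
tau [-0.001, -41.76, -35.993, 0.077, 0.049, -0.0]
tcp_pos [0.164, -0.628, 0.213]
orientation [[-0.0, 0.252, -0.968], [0.002, -0.968, -0.252], [-1.0, -0.002, -0.0]]
wrist_force [0.253, -0.512, 0.31]
torque [0.041, 0.022, -0.003]
opening 0.997
[-0.393  0.589  0.708] [[-0.528, -0.412, 0.742], [-0.849, 0.27, -0.455], [-0.013, -0.87, -0.492]] [[538.80309831   0.         327.05315679]
 [  0.         538.80309831 232.36137218]
 [  0.           0.           1.        ]] -0.07652511567536473
[ 0.374 -0.008  1.215] [[-0.004, -0.986, 0.168], [-1.0, 0.005, 0.007], [-0.008, -0.168, -0.986]] [[488.90920431   0.         320.18934155]
 [  0.         488.90920431 244.39349866]
 [  0.           0.           1.        ]] -0.07120308323239193
```

View pics/s1.png

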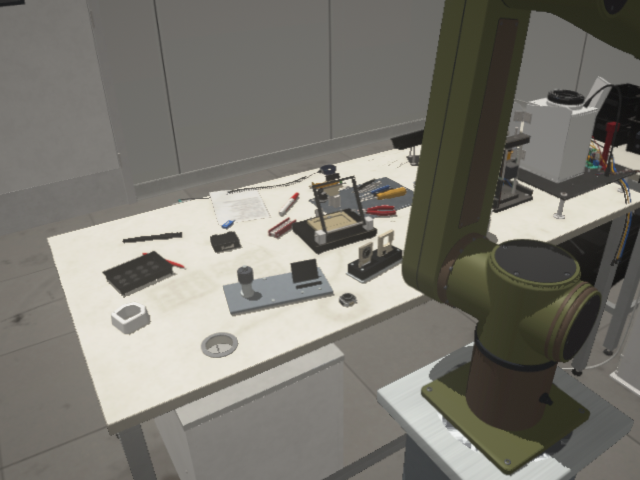

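View pics/t1.png

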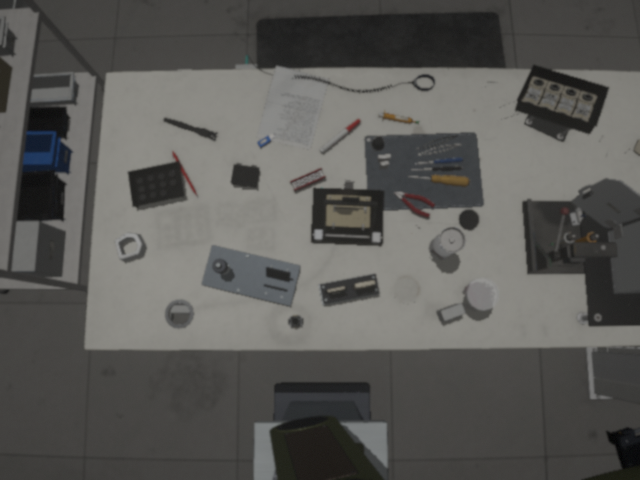

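Run:
```python
from h import *
t=ld('t1.png')['frame'][240:310,195:390]; s=ld('s1.png')['frame'][225:315,215:410]
f=lambda a:cv2.convertScaleAbs(cv2.resize(a,(780,4*a.shape[0]),interpolation=cv2.INTER_CUBIC),alpha=1.3)
t=cv2.resize(t,(780,280),interpolation=cv2.INTER_CUBIC); t=cv2.convertScaleAbs(t,alpha=2)
s=cv2.resize(s,(650,300),interpolation=cv2.INTER_CUBIC); s=cv2.copyMakeBorder(s,0,0,0,130,0)
cv2.imwrite('pics/c1.png',np.vstack([t,s]))
c=ld('t1.png')
for n,uv,z in [('rackL',(320.5,297),0.0),('rack',(350,289),.028),('nut',(220,266),.075),('panel',(279,270),.055),('standTL',(212,246),.012),('standTR',(300,264),.012),('standBL',(203,285),.012),('standBR',(293,305),.012),('fr1',(337,290),.08),('fr2',(363,285),.08)]: print(n,np.round(onz(c,uv,z),3))
```

```text
rackL [0.448 0.001 0.   ]
rack [ 0.466 -0.071  0.028]
nut [0.517 0.237 0.075]
panel [0.509 0.099 0.055]
standTL [0.576 0.272 0.012]
standTR [0.529 0.051 0.012]
standBL [0.478 0.291 0.012]
standBR [0.428 0.068 0.012]
fr1 [ 0.459 -0.038  0.08 ]
fr2 [ 0.471 -0.099  0.08 ]
```

View pics/c1.png

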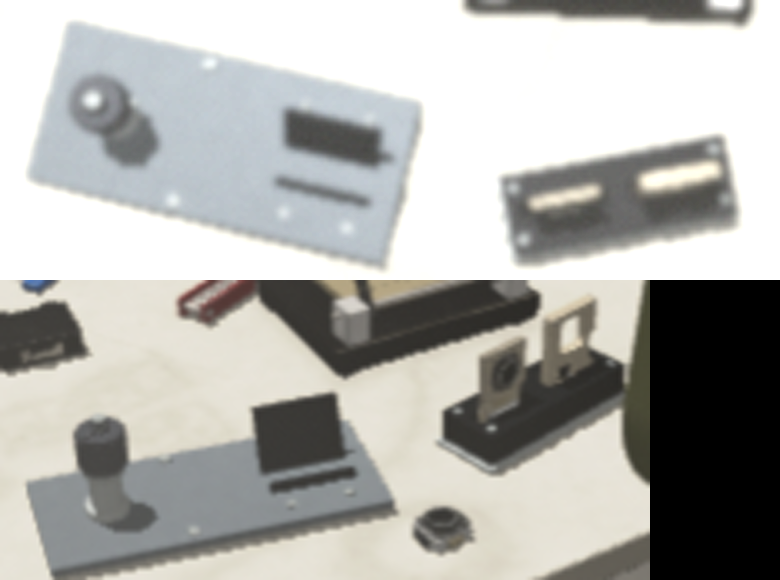

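```bash
cat >> h.py <<'E'
from scipy.spatial.transform import Rotation as Ro
def go(pos,yawy=None,R=None):
    "shift and turn, tool axes, to TCP pos; tool down with tool y at yaw (deg), or R"
    s=observe(); R0=np.array(s['orientation'])
    if R is None:
        a=np.radians(yawy); y=np.array([np.cos(a),np.sin(a),0]); x=np.array([0,0,-1.]); R=np.c_[x,y,np.cross(x,y)]
    d=R0.T@(np.array(pos)-s['tcp_pos']); rv=Ro.from_matrix(R0.T@R).as_rotvec(degrees=True)
    print('shift',np.round(d,4).tolist(),'turn',np.round(rv,2).tolist())
E
python3 - <<'E'
from h import *
c=camera('wrist'); print(np.round(c['T_tool_cam'],3).tolist(),c['intrinsics'],c['k1'])
go([0.40,-0.03,0.25],11)
E
```

```text
[[-0.001, -0.259, 0.966, -0.169], [1.0, -0.001, 0.0, 0.0], [0.001, 0.966, 0.259, -0.073], [0.0, 0.0, 0.0, 1.0]] [[370.510757     0.         321.07473176]
 [  0.         370.510757   245.91004513]
 [  0.           0.           1.        ]] -0.06983992783271929
shift [-0.0354, -0.5197, -0.3795] turn [-86.4, -0.07, 0.07]
```

Run:
```python
from h import *
go([0.46,0.05,0.25],11)
```

```text
shift [-0.0353, -0.582, -0.4577] turn [-86.4, -0.07, 0.07]
```

carry_out(
  moves=[
    [[1,-0.035,-0.58,-0.458,-86,0,0],[1,-0.035,-0.58,-0.458,-86,0,0],[1,-0.035,-0.58,-0.458,-86,0,0],[1,-0.035,-0.58,-0.458,-86,0,0],[1,-0.035,-0.58,-0.458,-86,0,0],[1,-0.035,-0.58,-0.458,-86,0,0],[1,-0.035,-0.58,-0.458,-86,0,0],[1,-0.035,-0.58,-0.458,-86,0,0],[1,-0.035,-0.58,-0.458,-86,0,0],[1,-0.035,-0.58,-0.458,-86,0,0],[1,-0.035,-0.58,-0.458,-86,0,0],[1,-0.035,-0.58,-0.458,-86,0,0],[1,-0.035,-0.58,-0.458,-86,0,0],[1,-0.035,-0.58,-0.458,-86,0,0],[1,-0.035,-0.58,-0.458,-86,0,0],[1,-0.035,-0.58,-0.458,-86,0,0],[1,-0.035,-0.58,-0.458,-86,0,0],[1,-0.035,-0.58,-0.458,-86,0,0],[1,-0.035,-0.58,-0.458,-86,0,0]],
  ],
)

```text
time_s: 2.05
tcp_pos: [0.4605, 0.0465, 0.2495]
orientation: [[-0.0, 0.983, 0.182], [-0.0, 0.182, -0.983], [-1.0, -0.0, 0.0]]
wrist_force: [0.5, -0.5, 0.5]
opening: 1.002
```

Run:
```python
from h import *
c=cam('wrist','w1.png'); s=observe(); print(s['tcp_pos'],np.round(s['orientation'],3).tolist(),s['joints'])
```

```text
[0.46051454 0.04651837 0.24955253] [[-0.0, 0.983, 0.182], [-0.0, 0.182, -0.983], [-1.0, -0.0, 0.0]] [-1.52810072e-02 -3.25956155e-01  2.00776381e+00 -1.72916348e-04
  1.45983218e+00 -1.98045609e-01]
```

View pics/w1.png

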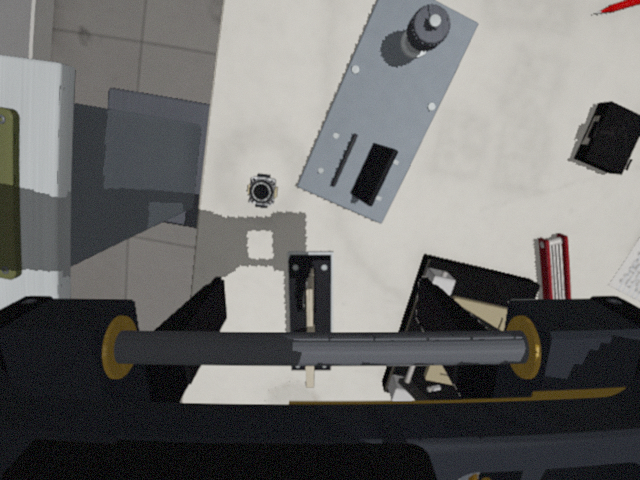

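Run:
```python
from h import *
go([0.45,-0.13,0.22],11)
c=ld('w1.png'); f=c['frame'].astype(int); g=f.sum(2)/3
hsv=cv2.cvtColor(c['frame'],cv2.COLOR_BGR2HSV)
# base mask: bluish gray
b=((f[...,0]-f[...,2])>8)&(g>60)&(g<190); b=b.astype(np.uint8); b[:, :285]=0; b[235:]=0
b=cv2.morphologyEx(b,cv2.MORPH_OPEN,np.ones((3,3)))
n,l,st,ce=cv2.connectedComponentsWithStats(b); print(st[1:][st[1:,4]>50].tolist())
dk=((g<45)).astype(np.uint8); dk[235:]=0; dk[:,:285]=0
n,l2,st,ce=cv2.connectedComponentsWithStats(dk)
for i in range(1,n):
    if st[i,4]>40:
        cn=cv2.findContours((l2==i).astype(np.uint8),0,1)[0][0]
        bx=cv2.boxPoints(cv2.minAreaRect(cn)); print(i,st[i].tolist(),np.round(bx,1).tolist())
for uv in [(478,20),(381,222),(297,187)]: print(np.round(onz(c,uv,.012),4))
cv2.imwrite('pics/c2.png',cv2.resize(c['frame'][0:235,285:485],(680,799),interpolation=cv2.INTER_CUBIC)[:600] if 0 else cv2.resize(c['frame'][0:232,285:485],(517,600),interpolation=cv2.INTER_CUBIC))
```

```text
shift [0.0296, -0.0424, 0.1717] turn [-0.53, 0.01, 0.0]
[[298, 0, 179, 222, 16793], [416, 24, 8, 13, 62]]
3 [407, 23, 28, 28, 232] [[400.0, 33.0], [410.5, 22.5], [434.0, 46.0], [423.5, 56.5]]
5 [575, 102, 65, 71, 2959] [[573.9000244140625, 157.5], [601.0, 97.4000015258789], [646.7000122070312, 118.0], [619.5999755859375, 178.10000610351562]]
13 [352, 144, 45, 61, 1387] [[349.0, 194.39999389648438], [374.8999938964844, 140.6999969482422], [396.79998779296875, 151.3000030517578], [371.0, 205.0]]
14 [332, 150, 16, 36, 51] [[330.5, 184.3000030517578], [346.0, 149.5], [347.6000061035156, 150.3000030517578], [332.20001220703125, 185.10000610351562]]
[0.5809 0.2723 0.012 ]
[0.5285 0.0498 0.012 ]
[0.4296 0.0711 0.012 ]
```

View pics/c2.png

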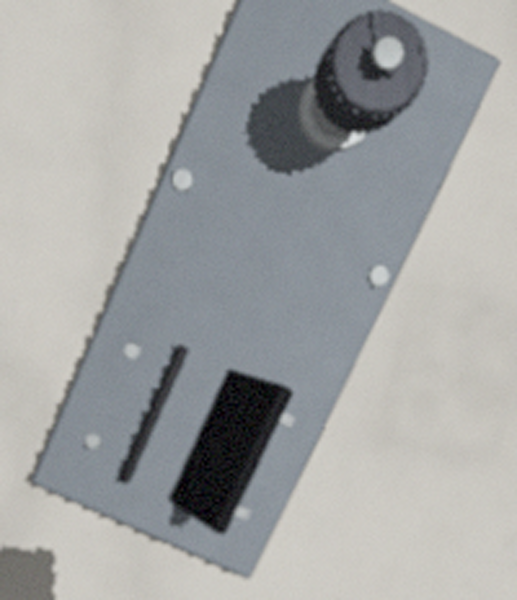

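Run:
```python
from h import *
c=ld('w1.png'); I=lambda u,v:(285+u/2.585,v/2.586)
a,b=onz(c,I(186,350),.019),onz(c,I(129,482),.019); print('lip inner',a,b,np.linalg.norm(a-b))
p,q=onz(c,I(232,372),.012),onz(c,I(172,497),.012); print('panel base',p,q,np.linalg.norm(p-q))
p2,q2=onz(c,I(291,389),.055),onz(c,I(222,532),.055); print('panel top',p2,q2,np.linalg.norm(p2-q2))
for d in(a-b,p-q,p2-q2): print(np.degrees(np.arctan2(-d[0],d[1])))
yaw=np.radians(-12.9); X=np.array([np.cos(yaw),np.sin(yaw),0]);Y=np.array([-X[1],X[0],0])
print('seat', (a+b)/2+.0105*X,(p+q)/2-.0075*X,(p2+q2)/2-.0232*X)
B=np.array([.5285,.0498,0]);
for s in((a+b)/2+.0105*X,(p+q)/2-.0075*X):print('nut pred',s+.0035*X+.136*Y, 'dist of seat to base right end',(s-B)@Y)
print('nut top',onz(c,I(381,60),.0765),'stud',onz(c,I(388,52),.0765+.010))
t=ld('t1.png');print('topcam nut',onz(t,(220.2,265),.0765))
```

```text
lip inner [0.48231477 0.1362028  0.019     ] [0.46978228 0.07994784 0.019     ] 0.05763405879099313
panel base [0.50334555 0.13144395 0.012     ] [0.48930135 0.07639459 0.012     ] 0.05681260303330782
panel top [0.52033296 0.1281295  0.055     ] [0.50645637 0.07117506 0.055     ] 0.05862054038605353
-12.55926954108382
-14.31200918220718
-13.692962205889554
seat [0.48628352 0.10573119 0.019     ] [0.48901274 0.10559365 0.012     ] [0.4907802  0.10483168 0.055     ]
nut pred [0.5200572  0.23751734 0.019     ] dist of seat to base right end 0.045094723610667554
nut pred [0.52278642 0.23737979 0.012     ] dist of seat to base right end 0.045569946400765074
nut top [0.52182696 0.23687986 0.0765    ] stud [0.52132834 0.2362043  0.0865    ]
topcam nut [0.51932716 0.23610155 0.0765    ]
```

carry_out(
  moves=[
    [[1,0.03,-0.04,0.17,0,0,0],[1,0.03,-0.04,0.17,0,0,0],[1,0.03,-0.04,0.17,0,0,0],[1,0.03,-0.04,0.17,0,0,0],[1,0.03,-0.04,0.17,0,0,0],[1,0.03,-0.04,0.17,0,0,0]],
  ],
)

```text
time_s: 2.7
tcp_pos: [0.4523, -0.1276, 0.2196]
orientation: [[-0.0, 0.983, 0.181], [0.001, 0.181, -0.983], [-1.0, -0.0, -0.001]]
wrist_force: [0.2, -0.7, 0.5]
opening: 1.0
```

Run:
```python
from h import *
c=cam('wrist','w2.png'); print(observe()['tcp_pos'])
for P in[(.459,-.038,.08),(.471,-.099,.08)]: print(proj(c,P))
```

```text
[ 0.45256504 -0.12691584  0.21987753]
[348.94149904 128.51503584]
[348.63216742 205.39672365]
```

View pics/w2.png

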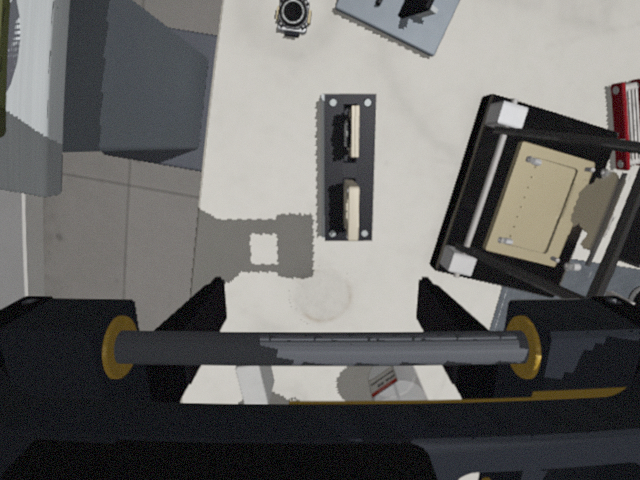

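Run:
```python
from h import *
c=ld('w2.png'); f=c['frame'].astype(int); g=f.sum(2)/3
m=(g>110).astype(np.uint8); m[:, :336]=0;m[:,366:]=0;m[:100]=0;m[245:]=0
n,l,st,ce=cv2.connectedComponentsWithStats(m)
for i in range(1,n):
    if st[i,4]>30:
        cn=cv2.findContours((l==i).astype(np.uint8),0,1)[0][0]
        bx=cv2.boxPoints(cv2.minAreaRect(cn)); print(st[i].tolist(),np.round(bx,1).tolist(),[np.round(onz(c,p,.08)[:2],4).tolist() for p in bx])
for uv in[(325,94),(377,95),(372,241),(325,240)]: print('rack',np.round(onz(c,uv,.028),4))
for v in range(172,246,4): print(v,g[v,338:366].astype(int).tolist())
```

```text
[351, 105, 9, 53, 452] [[351.0, 105.0], [359.0, 105.0], [359.0, 157.0], [351.0, 157.0]] [[0.4571, -0.02], [0.4633, -0.0188], [0.4715, -0.0585], [0.4651, -0.0597]]
[336, 186, 30, 59, 798] [[336.0, 186.0], [365.0, 186.0], [365.0, 244.0], [336.0, 244.0]] [[0.4575, -0.085], [0.4812, -0.0806], [0.4916, -0.1293], [0.4669, -0.1338]]
rack [ 0.4346 -0.0087  0.028 ]
rack [ 0.4818 -0.0008  0.028 ]
rack [ 0.5066 -0.1372  0.028 ]
rack [ 0.4598 -0.1448  0.028 ]
172 [63, 64, 66, 64, 66, 65, 74, 69, 69, 68, 74, 66, 69, 68, 70, 66, 70, 67, 66, 66, 67, 68, 66, 65, 64, 72, 73, 71]
176 [59, 60, 61, 62, 64, 64, 72, 68, 63, 66, 63, 66, 63, 64, 73, 72, 68, 67, 66, 70, 64, 61, 65, 67, 64, 71, 70, 65]
180 [62, 56, 62, 56, 48, 54, 64, 80, 88, 89, 85, 84, 84, 85, 75, 63, 34, 41, 57, 60, 65, 70, 67, 66, 67, 74, 66, 69]
184 [34, 28, 29, 19, 25, 45, 69, 77, 85, 85, 89, 91, 94, 96, 96, 94, 97, 93, 89, 75, 73, 63, 61, 63, 63, 61, 64, 68]
188 [21, 24, 25, 23, 16, 57, 75, 82, 86, 99, 116, 153, 181, 184, 186, 185, 189, 190, 189, 188, 173, 127, 72, 56, 65, 63, 64, 63]
192 [24, 24, 8, 27, 25, 46, 79, 88, 91, 106, 122, 1
[... 1100 characters left out ...]
3, 59, 59, 53, 58]
228 [28, 12, 28, 17, 7, 28, 48, 69, 74, 92, 141, 178, 191, 188, 188, 190, 190, 189, 192, 185, 149, 85, 46, 52, 52, 49, 50, 50]
232 [28, 41, 43, 44, 32, 42, 40, 54, 66, 89, 145, 180, 186, 186, 188, 188, 189, 189, 190, 182, 137, 78, 63, 115, 166, 181, 183, 182]
236 [54, 55, 53, 50, 52, 53, 55, 66, 93, 118, 147, 177, 183, 188, 185, 191, 188, 187, 189, 174, 130, 70, 50, 54, 90, 123, 141, 126]
240 [113, 113, 114, 111, 113, 110, 112, 106, 111, 113, 139, 159, 164, 166, 166, 165, 165, 166, 168, 153, 128, 110, 112, 109, 110, 122, 129, 131]
244 [198, 200, 197, 196, 201, 200, 198, 199, 199, 199, 196, 199, 199, 199, 200, 200, 200, 199, 200, 201, 199, 199, 199, 198, 199, 200, 199, 199]
```

Run:
```python
from h import *
c=ld('w2.png')
P=onz(c,(353.9,213.5),.08);print('top',P)
for a,b in [((354.4,188),(353.2,238))]:
    d=onz(c,a,.08)-onz(c,b,.08); print(np.degrees(np.arctan2(-d[0],d[1])),np.linalg.norm(d))
print('slot',[.4768,-.1063])
go([P[0],P[1],0.14],10.6); go([P[0],P[1],0.063],10.6)
```

```text
top [ 0.47674336 -0.10494845  0.08      ]
10.27083200897799 0.04274893460008869
slot [0.4768, -0.1063]
shift [0.0799, 0.0278, -0.0172] turn [-0.08, -0.01, -0.02]
shift [0.1569, 0.0277, -0.0171] turn [-0.08, -0.01, -0.02]
```

carry_out(
  moves=[
    [[0.45,0.04,0.028,-0.018,0,0,0],[0.45,0.08,0.028,-0.018,0,0,0],[0.45,0.1,0.028,-0.018,0,0,0],[0.45,0.115,0.028,-0.018,0,0,0],[0.45,0.13,0.028,-0.018,0,0,0],[0.45,0.145,0.028,-0.018,0,0,0],[0.45,0.158,0.028,-0.018,0,0,0],[0.45,0.158,0.028,-0.018,0,0,0],[0.45,0.158,0.028,-0.018,0,0,0]],
  ],
)

```text
time_s: 3.65
tcp_pos: [0.4772, -0.104, 0.0618]
orientation: [[0.0, 0.983, 0.184], [-0.0, 0.184, -0.983], [-1.0, 0.0, 0.0]]
wrist_force: [-0.8, 0.2, 0.7]
opening: 0.452
```

Run:
```python
from h import *
c=cam('wrist','w3.png')
print(observe()['tcp_pos'])
a=cv2.resize(c['frame'][100:420,220:440],(412,600)); s=cam('scene')['frame'][220:300,330:410]; s=cv2.resize(s,(380,380)); s=cv2.copyMakeBorder(s,0,220,0,0,0)
cv2.imwrite('pics/c3.png',np.hstack([a,s]))
```

```text
[ 0.47755505 -0.10419198  0.06233556]
```

View pics/c3.png

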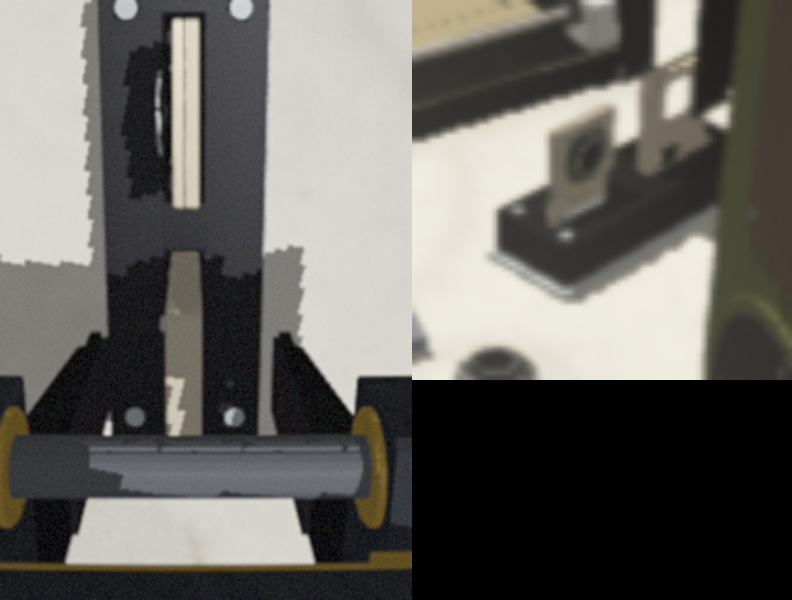

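carry_out(
  moves=[
    [[0,0,0,0,0,0,0],[0,0,0,0,0,0,0],[0,0,0,0,0,0,0],[0,0,0,0,0,0,0],[0,0,0,0,0,0,0],[0,0,0,0,0,0,0],[0,0,0,0,0,0,0],[0,0,0,0,0,0,0]],
  ],
)

```text
time_s: 4.55
tcp_pos: [0.477, -0.1039, 0.0617]
orientation: [[-0.0, 0.983, 0.184], [-0.0, 0.184, -0.983], [-1.0, -0.0, 0.0]]
wrist_force: [-1.3, 0.2, 1.1]
opening: 0.088
```

carry_out(
  moves=[
    [[0,-0.01,0,0,0,0,0],[0,-0.02,0,0,0,0,0],[0,-0.03,0,0,0,0,0],[0,-0.06,0,0,0,0,0],[0,-0.1,0,0,0,0,0],[0,-0.13,0,0,0,0,0],[0,-0.13,0,0,0,0,0],[0,-0.13,0,0,0,0,0]],
  ],
)

```text
time_s: 5.35
tcp_pos: [0.4775, -0.1041, 0.1931]
orientation: [[0.003, 0.983, 0.184], [-0.001, 0.184, -0.983], [-1.0, 0.002, 0.001]]
wrist_force: [0.3, 0.4, -1.6]
opening: 0.083
```

```bash
cat >> h.py <<'E'
YAW=np.radians(-13.2); X=np.array([np.cos(YAW),np.sin(YAW),0]); Y=np.array([-X[1],X[0],0]); SEAT=np.array([.4878,.1055,.012]); Z=np.array([0,0,1.])
def restR(th):
    t=np.radians(th); x=-(np.sin(t)*X+np.cos(t)*Z); y=np.cos(t)*X-np.sin(t)*Z
    return np.c_[x,y,np.cross(x,y)]
E
python3 - <<'E'
from h import *
s=observe(); print(s['opening'],s['wrist_force'],s['tcp_pos'])
b=.002; th=25
R=restR(th); U=-R[:,0]; N=R[:,1]
for h in(.10,.02,.0015):
    tcp=SEAT+b*X+h*Z+.054*U-.004*N; print(h,tcp); go(tcp,R=R)
c=cam('wrist','w4.png'); cam('scene','s4.png')
a=c['frame'][60:460,170:470]; d=cv2.resize(ld('s4.png')['frame'][180:300,290:410],(400,400))
cv2.imwrite('pics/c4.png',np.hstack([a,d]))
E
```

```text
0.08312229563747427 [ 0.28584651  0.39170596 -1.56175408] [ 0.47753079 -0.10407212  0.19312179]
0.1 [0.50843613 0.10065984 0.16263109]
shift [0.0304, 0.068, -0.1956] turn [23.41, 5.24, -24.79]
0.02 [0.50843613 0.10065984 0.08263109]
shift [0.1104, 0.0678, -0.1957] turn [23.41, 5.24, -24.79]
0.0015 [0.50843613 0.10065984 0.06413109]
shift [0.1289, 0.0677, -0.1957] turn [23.41, 5.24, -24.79]
```

View pics/c4.png

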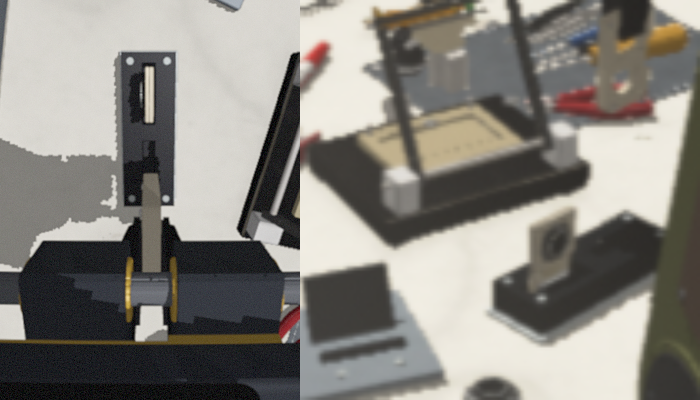

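carry_out(
  moves=[
    [[0,0,0.01,-0.04,0,0,0],[0,0,0.03,-0.09,0,0,0],[0,0,0.05,-0.14,0,0,0],[0,0,0.068,-0.18,5,1,-5],[0,0,0.068,-0.196,12,3,-13],[0,0.01,0.068,-0.196,18,4,-19],[0,0.02,0.068,-0.196,23.4,5.2,-24.8],[0,0.03,0.068,-0.196,23.4,5.2,-24.8],[0,0.03,0.068,-0.196,23.4,5.2,-24.8],[0,0.03,0.068,-0.196,23.4,5.2,-24.8],[0,0.03,0.068,-0.196,23.4,5.2,-24.8]],
  ],
)

```text
time_s: 6.55
tcp_pos: [0.5076, 0.1013, 0.1625]
orientation: [[-0.412, 0.882, -0.227], [0.096, -0.206, -0.974], [-0.906, -0.423, -0.0]]
wrist_force: [0.3, -0.4, -0.7]
opening: 0.089
```

Run:
```python
from h import *
s=observe(); print(s['opening'],s['tcp_pos'],s['wrist_force'])
b=.002; th=25
R=restR(th); U=-R[:,0]; N=R[:,1]
for h in(.02,.0015):
    go(SEAT+b*X+h*Z+.054*U-.004*N,R=R)
c=cam('wrist','w5.png'); cam('scene','s5.png')
a=c['frame'][60:460,120:480]; d=cv2.resize(ld('s5.png')['frame'][210:310,220:340],(480,400))[:,:440]
cv2.imwrite('pics/c5.png',np.hstack([a,d]))
```

```text
0.08929261112135027 [0.50758148 0.10132887 0.16249241] [ 0.28509056 -0.43936439 -0.73336216]
shift [0.0719, 0.0347, 0.0005] turn [0.07, 0.02, 0.05]
shift [0.0887, 0.0425, 0.0005] turn [0.07, 0.02, 0.05]
```

View pics/c5.png

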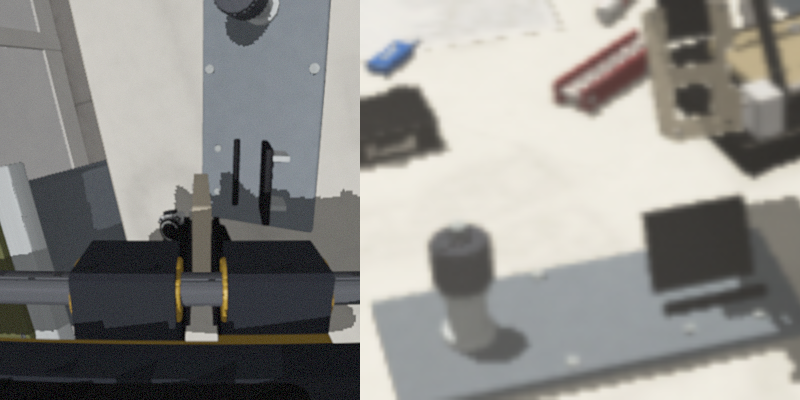

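carry_out(
  moves=[
    [[0,0.018,0.009,0.0005,0,0,0],[0,0.036,0.017,0.0005,0,0,0],[0,0.054,0.026,0.0005,0,0,0],[0,0.066,0.032,0.0005,0,0,0],[0,0.072,0.0347,0.0005,0,0,0],[0,0.076,0.0366,0.0005,0,0,0],[0,0.08,0.0385,0.0005,0,0,0],[0,0.084,0.0404,0.0005,0,0,0],[0,0.087,0.0418,0.0005,0,0,0],[0,0.0887,0.0425,0.0005,0,0,0],[0,0.0887,0.0425,0.0005,0,0,0],[0,0.0887,0.0425,0.0005,0,0,0]],
  ],
)

```text
time_s: 7.85
tcp_pos: [0.508, 0.1006, 0.0633]
orientation: [[-0.415, 0.881, -0.228], [0.097, -0.206, -0.974], [-0.905, -0.426, 0.0]]
wrist_force: [-3.4, 0.2, 0.1]
opening: 0.084
```

Run:
```python
from h import *
s=observe(); print(s['opening'],s['tcp_pos'],s['wrist_force'],s['torque'])
c=cam('wrist','w6.png'); cam('scene','s6.png')
a=cv2.resize(c['frame'][150:350,220:400],(360,400)); d=cv2.resize(ld('s6.png')['frame'][220:310,230:340],(489,400))[:,49:]
cv2.imwrite('pics/c6.png',np.hstack([a,d]))
```

```text
0.08409254409643903 [0.50796573 0.10064197 0.06332637] [-3.35992321  0.2361721   0.14622996] [-0.02772155  0.17552665 -0.06251192]
```

View pics/c6.png

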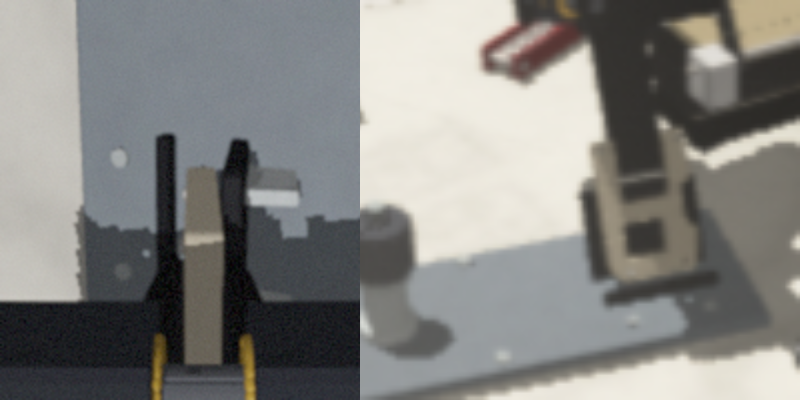

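carry_out(
  moves=[
    [[0.12,0,0,0,0,0,0],[0.16,0,0,0,0,0,0],[0.2,0,0,0,0,0,0],[0.25,0,0,0,0,0,0],[0.3,0,0,0,0,0,0],[0.3,0,0,0,0,0,0],[0.3,0,0,0,0,0,0],[0.3,0,0,0,0,0,0]],
  ],
)

```text
time_s: 8.75
tcp_pos: [0.5084, 0.1006, 0.0633]
orientation: [[-0.414, 0.881, -0.228], [0.097, -0.207, -0.974], [-0.905, -0.425, 0.0]]
wrist_force: [0.6, 1.2, 0.7]
opening: 0.299
```

Run:
```python
from h import *
s=observe(); print(s['opening'],s['tcp_pos'],s['wrist_force'],s['torque'])
c=cam('wrist','w7.png'); cam('scene','s7.png')
a=cv2.resize(c['frame'][150:350,220:400],(360,400)); d=cv2.resize(ld('s7.png')['frame'][220:310,230:340],(489,400))[:,49:]
cv2.imwrite('pics/c7.png',np.hstack([a,d]))
```

```text
0.29944009966806184 [0.50839522 0.10055291 0.06329448] [0.59503122 1.16303474 0.70893429] [-0.06960172 -0.3340648   0.00466122]
```

View pics/c7.png

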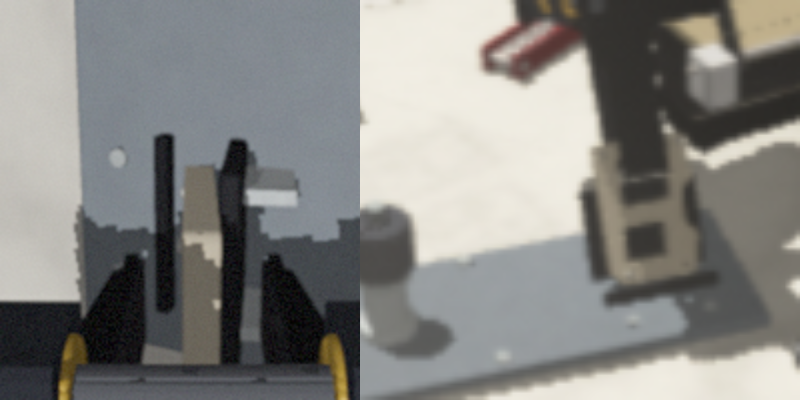

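carry_out(
  moves=[
    [[0.3,-0.01,0,0,0,0,0],[0.3,-0.025,0,0,0,0,0],[0.3,-0.05,0,0,0,0,0],[0.3,-0.09,0,0,0,0,0],[0.3,-0.13,0,0,0,0,0],[0.3,-0.13,0,0,0,0,0],[0.3,-0.13,0,0,0,0,0]],
  ],
)

```text
time_s: 9.55
tcp_pos: [0.5638, 0.0878, 0.1832]
orientation: [[-0.41, 0.883, -0.228], [0.097, -0.207, -0.974], [-0.907, -0.421, -0.001]]
wrist_force: [0.7, -0.2, -1.4]
opening: 0.299
```

Run:
```python
from h import *
print(observe()['joints'])
go([.55,.2,.23],-13); go([.581,.279,.25],56); go([.581,.279,.25],125)
s=cam('scene','s8.png')
f=s['frame'].astype(int)
```

```text
[0.00865666 0.24127088 1.61665959 0.10142012 1.70687896 0.23110134]
shift [-0.0259, -0.0551, -0.1061] turn [-0.19, -0.08, 24.92]
shift [-0.0491, -0.0525, -0.1901] turn [-68.04, -15.07, 21.78]
shift [-0.0491, -0.0525, -0.1901] turn [-135.48, -29.95, 11.39]
```

carry_out(
  moves=[
    [[0.5,-0.026,-0.055,-0.106,-0.2,0,24.9],[0.5,-0.026,-0.055,-0.106,-0.2,0,24.9],[0.5,-0.026,-0.055,-0.106,-0.2,0,24.9],[0.5,-0.026,-0.055,-0.106,-0.2,0,24.9],[0.55,-0.049,-0.0525,-0.19,-68,-15.1,21.8],[0.55,-0.049,-0.0525,-0.19,-68,-15.1,21.8],[0.55,-0.049,-0.0525,-0.19,-68,-15.1,21.8],[0.55,-0.049,-0.0525,-0.19,-68,-15.1,21.8],[0.55,-0.049,-0.0525,-0.19,-68,-15.1,21.8],[0.55,-0.049,-0.0525,-0.19,-68,-15.1,21.8],[0.55,-0.049,-0.0525,-0.19,-68,-15.1,21.8],[0.55,-0.049,-0.0525,-0.19,-68,-15.1,21.8],[0.55,-0.049,-0.0525,-0.19,-68,-15.1,21.8]],
  ],
)

```text
time_s: 10.9
tcp_pos: [0.579, 0.2779, 0.245]
orientation: [[-0.008, 0.56, 0.828], [-0.002, 0.828, -0.56], [-1.0, -0.007, -0.006]]
wrist_force: [-0.1, 0.3, -0.8]
opening: 0.55
```

Run:
```python
from h import *
print(observe()['tcp_pos'],observe()['joints'])
go([.581,.279,.25],125)
```

```text
[0.57901754 0.27790078 0.24498418] [ 3.63525257e-01  9.58404020e-02  1.62969342e+00  8.91536675e-04
  1.42475279e+00 -6.12719902e-01]
shift [-0.005, 0.002, 0.001] turn [-69.07, -0.52, 0.13]
```

carry_out(
  moves=[
    [[0.55,-0.005,0.002,0.001,-69,-0.5,0.1],[0.55,-0.005,0.002,0.001,-69,-0.5,0.1],[0.55,-0.005,0.002,0.001,-69,-0.5,0.1],[0.55,-0.005,0.002,0.001,-69,-0.5,0.1],[0.55,-0.005,0.002,0.001,-69,-0.5,0.1],[0.55,-0.005,0.002,0.001,-69,-0.5,0.1],[0.55,-0.005,0.002,0.001,-69,-0.5,0.1],[0.55,-0.005,0.002,0.001,-69,-0.5,0.1],[0.55,-0.005,0.002,0.001,-69,-0.5,0.1],[0.55,-0.005,0.002,0.001,-69,-0.5,0.1],[0.55,-0.005,0.002,0.001,-69,-0.5,0.1]],
  ],
)

```text
time_s: 12.0
tcp_pos: [0.5814, 0.2799, 0.2519]
orientation: [[0.003, -0.571, 0.821], [0.001, 0.821, 0.571], [-1.0, -0.001, 0.003]]
wrist_force: [-0.1, 0.8, -0.5]
opening: 0.549
```

Run:
```python
from h import *
c=cam('wrist','w9.png'); print(observe()['tcp_pos'],observe()['joints'])
print(proj(c,[.5215,.237,.0765]), c['position'])
cv2.imwrite('pics/c9.png',np.hstack([c['frame'],]) )
# combine: full frame half-size + nut crop x4
u,v=proj(c,[.5215,.237,.0765]).astype(int)
k=cv2.resize(c['frame'][max(0,v-40):v+40,u-40:u+40],(480,480),interpolation=cv2.INTER_CUBIC)
print('crop origin',u-40,max(0,v-40))
cv2.imwrite('pics/c9.png',np.hstack([cv2.resize(c['frame'],(320,480)),k]))
```

```text
[0.58146128 0.28000186 0.25212415] [ 3.65834828e-01  9.13535494e-02  1.62258172e+00 -4.59156558e-04
  1.42390699e+00 -1.81290401e+00]
[320.84734919 145.07253951] [0.52187315 0.23822634 0.42099569]
crop origin 280 105
```

View pics/c9.png

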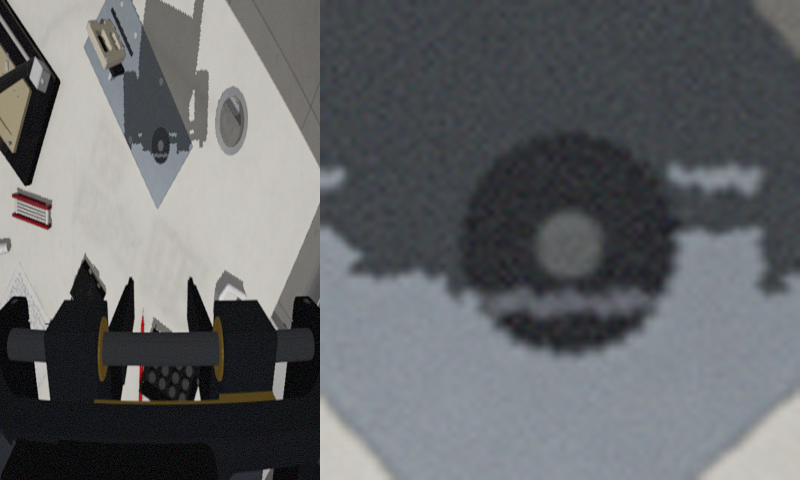

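Run:
```python
from h import *
go([.5215,.237,.14],125); go([.5215,.237,.044],125)
```

```text
shift [0.1119, -0.0009, -0.0742] turn [-0.16, 0.2, 0.08]
shift [0.2079, -0.0008, -0.0745] turn [-0.16, 0.2, 0.08]
```

carry_out(
  moves=[
    [[0.6,0.03,-0.001,-0.0743,0,0.2,0.1],[0.6,0.07,-0.001,-0.0743,0,0.2,0.1],[0.6,0.1,-0.001,-0.0743,0,0.2,0.1],[0.6,0.112,-0.001,-0.0743,0,0.2,0.1],[0.6,0.125,-0.001,-0.0743,0,0.2,0.1],[0.6,0.14,-0.001,-0.0743,0,0.2,0.1],[0.6,0.155,-0.001,-0.0743,0,0.2,0.1],[0.6,0.17,-0.001,-0.0743,0,0.2,0.1],[0.6,0.185,-0.001,-0.0743,0,0.2,0.1],[0.6,0.2,-0.001,-0.0743,0,0.2,0.1],[0.6,0.208,-0.001,-0.0743,0,0.2,0.1],[0.6,0.208,-0.001,-0.0743,0,0.2,0.1],[0.6,0.208,-0.001,-0.0743,0,0.2,0.1]],
  ],
)

```text
time_s: 13.35
tcp_pos: [0.5224, 0.2371, 0.0443]
orientation: [[0.001, -0.573, 0.819], [0.001, 0.819, 0.573], [-1.0, 0.0, 0.001]]
wrist_force: [0.9, 0.1, -0.1]
opening: 0.6
```

carry_out(
  moves=[
    [[0,0,0,0,0,0,0],[0,0,0,0,0,0,0],[0,0,0,0,0,0,0],[0,0,0,0,0,0,0],[0,0,0,0,0,0,0],[0,0,0,0,0,0,0],[0,0,0,0,0,0,0],[0,0,0,0,0,0,0]],
  ],
)

```text
time_s: 14.15
tcp_pos: [0.5219, 0.2381, 0.0449]
orientation: [[0.0, -0.573, 0.819], [0.003, 0.819, 0.573], [-1.0, 0.002, 0.002]]
wrist_force: [-2.9, 4.2, 3.8]
opening: 0.349
```

Run:
```python
from h import *
s=observe()
for k in('time_s','tcp_pos','wrist_force','torque','opening','joints'):print(k,np.round(s[k],4).tolist())
```

```text
time_s 14.15
tcp_pos [0.5219, 0.2381, 0.0449]
wrist_force [-2.9003, 4.1719, 3.7823]
torque [0.8235, 0.4449, -0.0223]
opening 0.3494
joints [0.3332, 0.1232, 1.9553, 0.0027, 1.0621, -1.8492]
```

carry_out(
  moves=[
    [[0,0,0.001,0,2,0,0],[0,0.0001,0.001,0,6,0,0],[0,0.0003,0.001,0,12,0,0],[0,0.0004,0.001,0,18,0,0],[0,0.0005,0.001,0,24,0,0],[0,0.0007,0.001,0,30,0,0],[0,0.0008,0.001,0,36,0,0],[0,0.0009,0.001,0,42,0,0],[0,0.0011,0.001,0,48,0,0],[0,0.0012,0.001,0,54,0,0],[0,0.0013,0.001,0,60,0,0],[0,0.0015,0.001,0,66,0,0],[0,0.0016,0.001,0,72,0,0],[0,0.0017,0.001,0,78,0,0],[0,0.0019,0.001,0,84,0,0],[0,0.002,0.001,0,90,0,0],[0,0.0021,0.001,0,96,0,0],[0,0.0023,0.001,0,102,0,0],[0,0.0024,0.001,0,108,0,0],[0,0.0024,0.001,0,108,0,0]],
  ],
)

```text
time_s: 16.15
tcp_pos: [0.5214, 0.2369, 0.0424]
orientation: [[-0.0, 0.957, 0.291], [-0.002, 0.291, -0.957], [-1.0, -0.001, 0.001]]
wrist_force: [-2.8, -2.9, 5.4]
opening: 0.351
```

```bash
cat > st.py <<'E'
from h import *
s=observe()
for k in('time_s','tcp_pos','wrist_force','torque','opening'):print(k,np.round(s[k],4).tolist())
y=np.array(s['orientation'])[:,1]; print('yaw',np.degrees(np.arctan2(y[1],y[0])),'j6',s['joints'][5],'tau6',s['tau'][5])
E
python3 st.py
```

```text
time_s 16.15
tcp_pos [0.5214, 0.2369, 0.0424]
wrist_force [-2.7842, -2.8823, 5.4195]
torque [-0.6498, 0.4736, -0.0618]
opening 0.3507
yaw 16.947093641980757 j6 0.03845186067868356 tau6 0.3139644954353571
```

carry_out(
  moves=[
    [[0,0.0001,0,0,4,0,0],[0,0.0002,0,0,8,0,0],[0,0.0003,0,0,12,0,0],[0,0.0004,0,0,16,0,0],[0,0.0005,0,0,20,0,0],[0,0.0005,0,0,24,0,0],[0,0.0005,0,0,24,0,0]],
  ],
)

```text
time_s: 16.85
tcp_pos: [0.5211, 0.2367, 0.042]
orientation: [[-0.001, 0.993, -0.12], [-0.002, -0.12, -0.993], [-1.0, -0.001, 0.003]]
wrist_force: [-4.9, -3.7, 6.6]
opening: 0.348
```

```bash
python3 st.py
```

```text
time_s 16.85
tcp_pos [0.5211, 0.2367, 0.042]
wrist_force [-4.8664, -3.7328, 6.5786]
torque [-0.6619, 0.7195, 0.3786]
opening 0.3477
yaw -6.898896028490414 j6 0.45521768119569855 tau6 0.6649970635771751
```

carry_out(
  moves=[
    [[0,0.0001,0,0,3,0,0],[0,0.0001,0,0,6,0,0],[0,0.0002,0,0,9,0,0],[0,0.0003,0,0,12,0,0],[0,0.0003,0,0,12,0,0]],
  ],
)

```text
time_s: 17.35
tcp_pos: [0.5213, 0.238, 0.042]
orientation: [[-0.0, 0.946, -0.324], [0.0, -0.324, -0.946], [-1.0, -0.0, -0.0]]
wrist_force: [-5.4, 0.0, 5.6]
opening: 0.357
```

```bash
python3 st.py
```

```text
time_s 17.35
tcp_pos [0.5213, 0.238, 0.042]
wrist_force [-5.3658, 0.0071, 5.5744]
torque [0.041, 0.6718, 0.4454]
opening 0.3566
yaw -18.90864353660221 j6 0.6644051567629059 tau6 0.6242473237216473
```

carry_out(
  moves=[
    [[0,0,0,0,3,0,0],[0,0,0,0,6,0,0],[0,0,0,0,9,0,0],[0,0,0,0,9,0,0],[0,0,0,0,9,0,0]],
  ],
)

```text
time_s: 17.85
tcp_pos: [0.5215, 0.2383, 0.0419]
orientation: [[0.0, 0.884, -0.468], [0.001, -0.468, -0.884], [-1.0, -0.0, -0.001]]
wrist_force: [-3.9, 0.2, 5.9]
opening: 0.355
```

```bash
python3 st.py
```

```text
time_s 17.85
tcp_pos [0.5215, 0.2383, 0.0419]
wrist_force [-3.9268, 0.2167, 5.8741]
torque [0.2029, 0.5651, 0.2346]
opening 0.3552
yaw -27.897292946249884 j6 0.8209731989494764 tau6 0.21307916846126318
```

carry_out(
  moves=[
    [[0,0,0,0,3,0,0],[0,0,0,0,6,0,0],[0,0,0,0,9,0,0],[0,0,0,0,12,0,0],[0,0,0,0,15,0,0]],
  ],
)

```text
time_s: 18.35
tcp_pos: [0.5219, 0.2384, 0.0419]
orientation: [[0.002, 0.732, -0.681], [0.001, -0.681, -0.732], [-1.0, 0.0, -0.002]]
wrist_force: [-2.3, 2.1, 2.8]
opening: 0.355
```

```bash
python3 st.py
```

```text
time_s 18.35
tcp_pos [0.5219, 0.2384, 0.0419]
wrist_force [-2.3211, 2.1487, 2.7793]
torque [0.258, 0.4491, 0.6583]
opening 0.3555
yaw -42.95010905708503 j6 1.083949272822164 tau6 0.14115891885012388
```

carry_out(
  moves=[
    [[0,0,0,0,2,0,0],[0,0,0,0,4,0,0],[0,0,0,0,6,0,0],[0,0,0,0,8,0,0]],
  ],
)

```text
time_s: 18.75
tcp_pos: [0.522, 0.2383, 0.0419]
orientation: [[0.002, 0.631, -0.776], [0.001, -0.776, -0.631], [-1.0, 0.0, -0.002]]
wrist_force: [0.0, 4.0, 3.8]
opening: 0.349
```

```bash
python3 st.py
```

```text
time_s 18.75
tcp_pos [0.522, 0.2383, 0.0419]
wrist_force [0.0297, 4.0382, 3.7808]
torque [0.7043, -0.0884, 0.5519]
opening 0.3492
yaw -50.90649692659408 j6 1.2228551018469014 tau6 0.3463490679860115
```

carry_out(
  moves=[
    [[0,0,0,0,-3,0,0],[0,-0.0002,0,0,-8,0,0],[0,-0.0003,0,0,-14,0,0],[0,-0.0004,0,0,-20,0,0],[0,-0.0006,0,0,-26,0,0],[0,-0.0007,0,0,-32,0,0],[0,-0.0008,0,0,-38,0,0],[0,-0.001,0,0,-44,0,0],[0,-0.0011,0,0,-50,0,0],[0,-0.0012,0,0,-56,0,0],[0,-0.0014,0,0,-62,0,0],[0,-0.0015,0,0,-68,0,0],[0,-0.0016,0,0,-74,0,0],[0,-0.0018,0,0,-80,0,0],[0,-0.0019,0,0,-86,0,0],[0,-0.002,0,0,-90,0,0],[0,-0.002,0,0,-92,0,0],[0,-0.002,0,0,-92,0,0],[0,-0.002,0,0,-92,0,0],[0,-0.002,0,0,-92,0,0]],
  ],
)

```text
time_s: 20.75
tcp_pos: [0.5204, 0.2386, 0.0439]
orientation: [[-0.002, 0.754, 0.657], [0.002, 0.657, -0.754], [-1.0, -0.001, -0.003]]
wrist_force: [-8.2, 3.2, 7.9]
opening: 0.354
```

```bash
python3 st.py
python3 - <<'E'
from h import *
# frame still leaning / board still standing: compare scene picture with that right after letting go, and stand area
s8=ld('s8.png')['frame'].astype(int); c=cam('scene','s10.png'); s=c['frame'].astype(int)
def diff(P,h=12):
    u,v=proj(c,P).astype(int); a=s[v-h:v+h,u-h:u+h];b=s8[v-h:v+h,u-h:u+h]; return np.abs(a-b).mean().round(1)
print('frame',diff(SEAT+.02*X+.035*Z),'board',diff([.465,-.04,.05]),'free bench',diff([.40,.05,0]))
be=lambda f:int((((f[...,2]-f[...,0])>18)&(f.sum(2)>200))[235:290,285:325].sum())
print('beige px at rest before/now',be(s8),be(s))
E
```

```text
time_s 20.75
tcp_pos [0.5204, 0.2386, 0.0439]
wrist_force [-8.1574, 3.2291, 7.8758]
torque [0.4176, 1.165, 0.0425]
opening 0.3536
yaw 41.04721955380376 j6 -0.38275615022279613 tau6 0.010591067257337272
frame 14.1 board 20.3 free bench 34.3
beige px at rest before/now 492 539
```

Run:
```python
from h import *
for n in('s8.png','s10.png'):
    f=ld(n)['frame'].astype(int)
    m=(((f[...,2]-f[...,0])*100/(f.sum(2)/3+1)>14)).astype(np.uint8)
    for nm,(v0,v1,u0,u1) in dict(rest=(232,292,285,325),board=(228,262,355,380)).items():
        w=m[v0:v1,u0:u1]; n_,l,st,ce=cv2.connectedComponentsWithStats(w); 
        i=1+np.argmax(st[1:,4]); print(n,nm,(st[i]+[u0,v0,0,0,0]).tolist(),np.round(ce[i]+[u0,v0],1))
c=ld('s10.png')
H=[proj(c,SEAT+x*X+y*Y+z*Z) for x,z in((-.003,0),(.035,.064)) for y in(-.024,.024)]; print(np.round(H,0).tolist())
print(observe()['time_s'],observe()['joint_vel'])
```

```text
s8.png rest [293, 249, 25, 35, 514] [305. 267.]
s8.png board [359, 242, 14, 20, 153] [365.  252.8]
s10.png rest [293, 249, 24, 35, 509] [304.9 267.1]
s10.png board [359, 242, 14, 20, 152] [365.  252.3]
[[317.0, 281.0], [297.0, 285.0], [311.0, 249.0], [291.0, 252.0]]
20.8 [-4.53901575e-04  5.61742079e-05 -4.43580023e-04 -3.20545597e-04
  6.81694999e-04 -2.46201835e-04]
```

Since I let go of it, the frame's outline in the scene camera has stayed put (within 0.1 px), and it matches where a leaning frame should appear. The board hasn't moved either, and the arm is still. I'm handing in.

```bash
python3 -c "
from plant import r
print(r.close_job())"
```

```text
the job is handed in; nothing more can be done
None
```

I took the frame out of the rack, stood it in the inspection rest and let go of it. I then screwed the nut clockwise to its stop and backed it off about a quarter turn. I handed the job in at about 21 s with the nut still gripped; no verdict was reported.

- **Frame:** The scene camera shows it leaning in the rest. Its outline sits where a leaning frame should appear and moved by no more than 0.1 px while I turned the nut.
- **Nut stop:** I turned the gripper 176° clockwise in one grasp, more than the 172° the nut could need. The wrist moment jumped from about 0 to about 0.4 N m by 132°, which puts the start angle at 2.3 rad or less. It then stayed between 0.2 and 0.66 N m while the fingers slipped on the stopped nut.
- **Back-off:** The gripper turned back 92°, and the moment fell to about 0.04 N m. The nut angle itself was not measured; it is inferred from the gripper turning with the nut.
- **Grip at the end:** The opening was 0.354, or 33.6 mm on the 34 mm nut. The grasp point was about 2 mm from the nut's axis as I had measured it. The wrist carried a small leftover side and vertical load of about 8 N each, because the grip was slightly off-centre.
- **Bystanders:** The board's outline in the scene camera moved by only 0.5 px. I did not check the timer, bottle, stick unit or parts box individually after the moves. The arm was kept clear of them, and no contact showed in the force readings.
- **Failed check:** A plain image-difference test on the frame and board was unusable because the arm's shadow had moved. I used the outline comparison instead.

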